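Pack the hand coffee grinder into its foam-lined case

ROBOT

A 6-joint arm with a two-finger parallel gripper is mounted at the origin on the work surface. World frame = base frame: x ahead of the robot, y to its left, z up, the work surface at z = 0. Lengths are in m, angles in rad, forces in N, time in s.
With the tool pointing down it reaches from about 0.325 to 0.875 m from the base axis. Payload 4.4 kg.
Tool frame: the origin (TCP) lies at the very end of the fingers, on their centre line; the grasp point (between the pads) lies 19 mm behind it; z points along the fingers, y is the line along which they close (so a half turn about z gives the same grasp; the last joint's range is limited). The gripper opens to 85 mm and grips with 20 to 120 N. Pads are 22 mm wide; open, the fingers measure 114 mm over their backs; the gripper's body (76 mm by 85 mm) begins 54 mm behind the grasp point. The pads swing forward as they close: fully open they stand 13 mm farther back than shut.
Start: joints at [-1.48, 0.207, 1.542, -0, 1.393, -0.15], TCP at [0.138, -0.558, 0.231] pointing down, gripper open.
Joint ranges: [-2.73, 2.73], [-0.86, 2.22], [0.23, 2.46], [-1.11, 4.25], [0.08, 2.63], [-2.82, 2.82]. Speed limits (rad/s): [2.79, 2.79, 3.14, 3.14, 3.14, 3.14].

INTERFACE

Orientations are given as a 3x3 rotation matrix whose columns are the frame's x, y, z axes.
In Python, from workcell import arm gives the robot as it stands.
- The arm moves only by the tool servo_tool, never from a script. Its argument "steps" is a list of rows, each a list of 5 numbers: the shift along the tool's x, y, z in units of 30 mm (1.0 is 30 mm), then the turn about the tool's z in degrees, then the finger opening in mm, from 0 to 85.4. In form: [[dx, dy, dz, roll, hand], ...]. A call has 1 to 10 rows; each row shifts and turns the commanded pose from where the row before left it, along the tool's axes as they then stand; what a row does not reach is not made up. A row lasts 1/12 s, in which the tool goes at most 41.7 mm and 7.16 degrees, less where a joint would pass 70% of its speed; a pose out of reach is approached as far as the arm can. A call is refused whole if a number of a shift passes 1 or a number of a turn 7.16, either way. A call with a gripper value outside its range is refused whole. The fingers move at their own pace and stop on an object; "newtons" is the grip in N (left out, the last holds). Time passes only in rows, so rows that do not move let the fingers close. It gives the time, the measured TCP pose, the force, the opening and the grip force at its end, in the units of the state.
- arm.read_state(): the state, without advancing time (a new reading comes with each control period).
- arm.grab_frame(name): name is "scene" or "top" or "wrist"; returns a dict with "frame" (420x560x3 uint8, blue, green, red), "range_z" (420x560 float32, m along the optical axis (not along the pixel's ray), 0 where there is no reading), "vertical_fov" (degrees; the focal length in pixels is half the picture's height over the tangent of half this angle, whatever the lens; pixels are square), "cx", "cy" (the principal point, pixels), "world_from_camera" (4x4, takes a point from camera to world coordinates); the wrist camera has in their place "hand_eye" (4x4, takes a point from camera to tool coordinates, whose origin is the TCP and whose axes are the flange's). Camera axes: x right, y up, looking along -z (the intrinsics and any distortion apply to the point x, -y, -z); pixel columns grow to the right and rows downward; lengths in m; the calibration is good to about 2 mm. A picture is of the moment at which its call begins: read the wrist's pose just before it.
- arm.job_done(): hands the job in; it is judged then, once.
Trained networks look in the newest picture that a camera, given by its name, has taken for a name from the list of things; names that differ only in an ending like _2 or _b are one class to them, and where a whole thing is asked for, a point or a joint stands for the part that bears it (a point fixed in the world has none). Each returns a list of dicts, best first, with "conf" (0 to 1); they miss things now and then, are a little off and sometimes report something else, mostly with a low value. They report only what shows in the picture. A call takes as long as a camera call. They do not tell look-alikes from the thing itself.
- arm.cut_out(query, camera): "mask" (420x560 bool, what is visible of it) and "extent" ([left, top, width, height] in pixels, round what is visible of it).
The state is a dict: "clock": time; "joint_pos": joint angles; "qvel": joint speeds; "joint_torque": joint torques, N m; "ee_pos": TCP position; "tool_rot": TCP orientation; "contact_force": force on the tool from outside, world axes, zero at the start; "ft_torque": the same for the moment, N m; "finger_gap": finger opening in m; "finger_force": force on a finger pad.
Only numpy, scipy, OpenCV 4.12 (cv2) and the standard library are available. Lean on these libraries where they do the work, as an engineer would, in place of code of your own. Each camera call takes 0.05 s, during which the arm holds its last target. There are 200 camera calls.

TASK

Pack the steel hand coffee grinder away: stand it upright in the empty round cutout of the orange foam-lined case and press it down until it is fully home on the cutout's floor, then let go. Leave the pepper mill and the yellow jar standing where they are.

Things in the scene. Friction and masses are not known exactly. Their poses are not given: they have to be found in the camera images.
- grinder: Hand coffee grinder, upright on the counter: cylinder 46 mm wide (foot bevelled), black to 50 mm height, steel to 110, black cap to 118; 0.2-0.3 kg. Crank arm 12 mm wide on top (126-131 mm high) reaches 66 mm along its +x, with wooden knob (top 153). Grip the steel 80-100 mm up, fingers closing along its y, clear of the crank. Origin: centre of underside; z up.
- cutout (a point): Floor centre (teal) of the empty round cutout in the fixed orange case (166x226x64 mm, y along 226); z up. Foam top 50 mm above. Mouth 64 mm wide, tapering over 19 mm to a 42 mm bore of grey springy foam, giving 9 mm all round: snug, push 10-20 N to enter, then 6-10, to a hard floor. Any yaw. Case centre 55 mm along +y; packed steel-lidded tin at 110, 16 mm above foam. Flat lid on +x side.
- mill: Bystander: dark wooden pepper mill, waisted, 54 mm wide at the foot, 128 mm tall, standing upright. Origin: centre of its underside.
- jar: Bystander: yellow jar with a red cap, 58 mm in diameter, 105 mm tall, standing upright. Origin: centre of its underside.
There are look-alikes about, which are no part of the job. Of the things that look like the grinder, the smallest one is meant.

How it is judged:
By the outcome, as a careful person would: the job done as asked, in the order asked, and still so for the second after the job is handed in, with the robot touching nothing.
It also fails if it takes over 40 s, if anything falls off the work surface, if the arm or the gripper's body presses on something with over 40 N, if the wrist force passes 120 N, or if a joint passes its speed limit or range.

## Working session

There is one attempt and no reset: what is moved stays moved. The work goes in short steps, Python scripts to look and compute and a tool call to move; the robot and the scene stay as the last step left them, time stands still between calls to the robot, and variables do not carry over. Pictures are saved under pics/ and viewed, at most 10 in all, crops included, and the job is handed in when it is done.

Besides the shell and the picture viewer there is one more tool, called after "Call:" by a JSON object that holds its "method" and its "body". servo_tool: Moves the arm, as the interface text tells. Its arguments: {"type":"object","properties":{"steps":{"type":"array"},"newtons":{"type":"number"}},"required":["steps"]}

```bash
mkdir -p pics
cat > h.py <<'E'
import numpy as np,cv2
from workcell import arm
def pts(f,wfc=None):
    d=f["range_z"];H,W=d.shape;fl=H/2/np.tan(np.radians(f["vertical_fov"])/2)
    u,v=np.meshgrid(np.arange(W),np.arange(H))
    T=f["world_from_camera"] if wfc is None else wfc
    P=np.stack([(u-f["cx"])/fl*d,-(v-f["cy"])/fl*d,-d],-1)
    return P@T[:3,:3].T+T[:3,3]
def wristT(f,s):
    T=np.eye(4);T[:3,:3]=s["tool_rot"];T[:3,3]=s["ee_pos"];return T@f["hand_eye"]
E
python3 - <<'E'
from h import *
s=arm.read_state();print(s)
ims=[]
for c in ["scene","top"]:
    f=arm.grab_frame(c);P=pts(f);print(c,[k for k in f],f["vertical_fov"],f["cx"],f["cy"],(f["range_z"]==0).mean())
    im=f["frame"].copy()
    for q in ["grinder","cutout","mill","jar"]:
        try:
            for r in arm.cut_out(q,c)[:4]:
                m=r["mask"]&(f["range_z"]>0);p=P[m]
                print(q,round(r["conf"],2),r["extent"],p.min(0).round(3),p.max(0).round(3),np.median(p,0).round(3))
        except Exception as e: print(q,e)
    cv2.imwrite(f"pics/{c}0.png",im)
E
```

```text
{'clock': 0.0, 'joint_pos': array([-1.47949556e+00,  2.07426875e-01,  1.54299298e+00, -1.98285353e-05,
        1.39351166e+00, -1.50487430e-01]), 'qvel': array([ 7.20075331e-05,  5.73905313e-05,  1.33143270e-03, -4.75637017e-04,
        3.42100590e-04, -2.09428398e-03]), 'joint_torque': array([ 1.45206792e-03, -3.83027887e+01, -2.91594243e+01, -1.02854615e-04,
        1.05160108e-02, -2.39897254e-06]), 'ee_pos': array([ 0.13759566, -0.55749175,  0.23010337]), 'tool_rot': array([[ 9.70910559e-01,  2.39442335e-01, -2.32679407e-04],
       [ 2.39442219e-01, -9.70907826e-01,  2.32733683e-03],
       [ 3.31352709e-04, -2.31534918e-03, -9.99997265e-01]]), 'contact_force': array([-0.26730196,  0.25426977, -0.53968776]), 'ft_torque': array([-0.01053204, -0.00973686,  0.00505568]), 'finger_force': 0.0, 'finger_gap': 0.08558296685518403}
scene ['frame', 'range_z', 'vertical_fov', 'cx', 'cy', 'world_from_camera'] 57.491015350412106 281.5882761804636 212.9549145091341 0.003869047619047619
grinder 0.69 [126.3, 125.0, 62.1, 63.3] [ 0.062 -0.304 -0.002] [ 0.295 -0.207  0.197] [ 0.242 -0.238  0.124]
[... 516 characters left out ...]
5 281.6430963369912 208.81258343374762 0.0041709183673469385
grinder 0.97 [361.5, 272.4, 63.6, 52.4] [ 0.187 -0.345 -0.001] [ 0.293 -0.202  0.199] [ 0.233 -0.23   0.153]
grinder 0.86 [306.2, 216.2, 34.6, 65.2] [ 0.279 -0.148 -0.001] [ 0.397 -0.087  0.2  ] [ 0.32  -0.112  0.154]
grinder 0.66 [294.3, 153.0, 40.6, 45.3] [ 0.438 -0.155 -0.003] [ 0.532 -0.066  0.155] [ 0.468 -0.095  0.119]
cutout 0.79 [132.3, 61.4, 129.1, 164.3] [ 0.385  0.011 -0.003] [0.757 0.296 0.083] [0.562 0.142 0.039]
mill 0.87 [370.2, 165.1, 34.9, 29.1] [ 0.448 -0.281  0.003] [ 0.499 -0.235  0.132] [ 0.469 -0.251  0.092]
jar 0.9 [329.8, 101.8, 34.7, 39.0] [ 0.565 -0.223 -0.002] [ 0.653 -0.149  0.11 ] [ 0.586 -0.174  0.104]
```

```bash
ls; python3 -c "
import cv2,numpy as np
a=cv2.imread('pics/scene0.png');b=cv2.imread('pics/top0.png');cv2.imwrite('pics/s1.png',cv2.resize(a,(784,588)));cv2.imwrite('pics/t1.png',cv2.resize(b,(784,588)))"
```

```text
h.py
pics
```

View pics/s1.png

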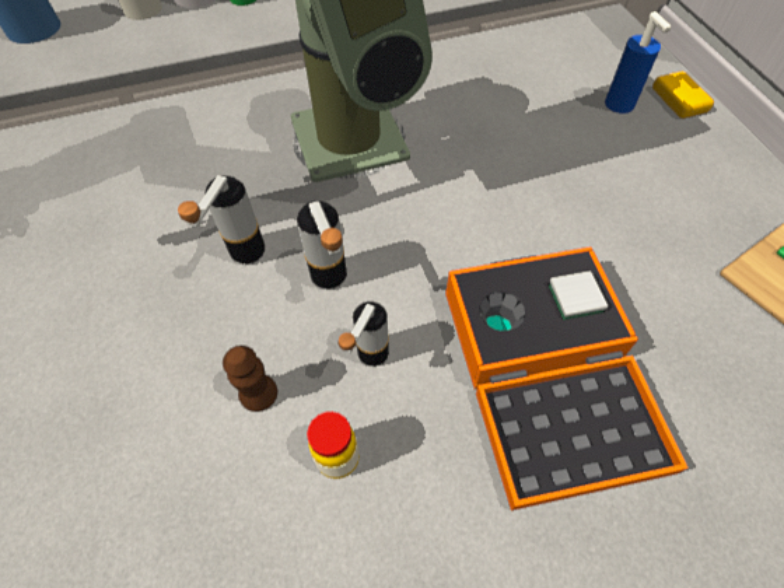

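View pics/t1.png

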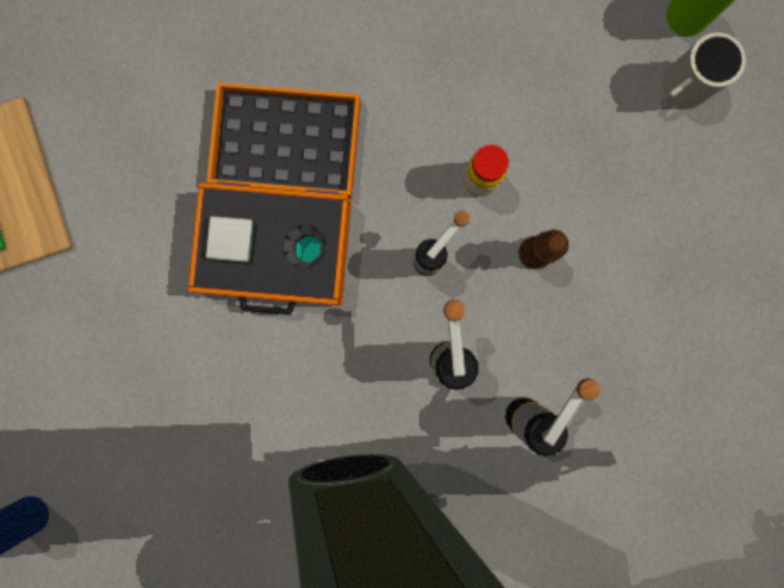

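The scene picture (784×588) shows three grinders, at (237,220), (322,245) and (370,335). Only the last, top picture (432,255), tops out at 0.155 m; the others reach 0.20 m, so it is the smallest and the one meant. The cutout with its teal floor is at (500,318) in scene and (306,246) in top.

Run:
```python
from h import *
for c in ["scene","top"]:
    f=arm.grab_frame(c);P=pts(f);im=f["frame"];I=im.astype(int)
    x,y,z=P[...,0],P[...,1],P[...,2]
    box=(x>.40)&(x<.56)&(y>-.19)&(y<-.03)
    cap=box&(z>.110)&(z<.122)&(I.max(-1)<70)
    p=P[cap];(c0,r)=cv2.minEnclosingCircle(p[:,:2].astype(np.float32));print(c,"cap",len(p),p.mean(0).round(4),np.round(c0,4),round(r,4),np.median(p[:,2]).round(4))
    kn=box&(z>.133);p=P[kn];k=(np.percentile(p,2,0)+np.percentile(p,98,0))/2;print("knob",len(p),k.round(4))
    br=box&(z>.122)&(z<.134);p=P[br];print("arm",p.mean(0).round(4))
    st=box&(z>.06)&(z<.105);p=P[st][:,:2]
    # fit circle, known radius 23mm to the side
    from scipy.optimize import least_squares
    if len(p)>20:
        s=least_squares(lambda q:np.hypot(*(p-q).T)-.023,[.45,-.1],loss='soft_l1',f_scale=.002);print("side fit",len(p),s.x.round(4))
    teal=(I[...,1]>I[...,2]+40)&(I[...,0]>I[...,2]+40)&(x>.35)&(x<.7)&(y>-.05)&(y<.3)
    p=P[teal];print("teal",len(p),p.mean(0).round(4),p.min(0).round(4),p.max(0).round(4))
    # foam plane hole mouth: foam top z~.055?
    cb=(x>.3)&(x<.62)&(y>-.02)&(y<.35)
    org=cb&(I[...,2]>200)&(I[...,0]<60)&(z>.055);p=P[org]
    if len(p): print("rim rect",cv2.minAreaRect(p[:,:2].astype(np.float32)),np.median(p[:,2]))
    tin=cb&(z>.062)&(I.min(-1)>120);p=P[tin]
    if len(p): print("tin",cv2.minAreaRect(p[:,:2].astype(np.float32)),np.median(p[:,2]))
    cx=.51;hz=P[cb&(I.max(-1)<75)&(z>.045)&(z<.07)];print("foam z",np.median(hz[:,2]))
    m=(cb|box)&(z>-.01);
    vv,uu=np.where(box&(z>.05)|teal);y0,y1,x0,x1=vv.min()-20,vv.max()+20,uu.min()-25,uu.max()+25
    cv2.imwrite(f"pics/{c}crop.png",cv2.resize(im[max(y0,0):y1,max(x0,0):x1],None,fx=3,fy=3,interpolation=cv2.INTER_CUBIC)[:600,:800]);print(x0,y0)
```

```text
scene cap 237 [ 0.4709 -0.091   0.1166] [ 0.4674 -0.0939] 0.0213 0.1174
knob 134 [ 0.5085 -0.1307  0.1434]
arm [ 0.4813 -0.1072  0.1304]
side fit 236 [ 0.4641 -0.0931]
teal 147 [0.4826 0.0982 0.015 ] [0.4675 0.0665 0.0091] [0.5187 0.1152 0.0637]
rim rect ((0.4950574040412903, 0.14747276902198792), (0.22508995234966278, 0.16564537584781647), 83.07634735107422) 0.0630711109901343
tin ((0.4687575697898865, 0.1549558937549591), (0.21330028772354126, 0.11439172923564911), 82.1922607421875) 0.0775308536327457
foam z 0.06175053361270899
217 195
top cap 300 [ 0.4603 -0.0872  0.1176] [ 0.4625 -0.0895] 0.0225 0.1183
knob 133 [ 0.4916 -0.1151  0.1437]
arm [ 0.4801 -0.1041  0.1313]
side fit 37 [ 0.4641 -0.0895]
teal 251 [0.4877 0.0995 0.0136] [0.4663 0.0771 0.008 ] [0.5072 0.1194 0.0455]
rim rect ((0.49255794286727905, 0.15085716545581818), (0.22253309190273285, 0.16060301661491394), 83.42543029785156) 0.06466092830978509
tin ((0.49912071228027344, 0.20581920444965363), (0.06216277554631233, 0.06115131080150604), 83.38544464111328) 0.07856249407896182
foam z 0.06261597989618206
186 130
```

View pics/topcrop.png

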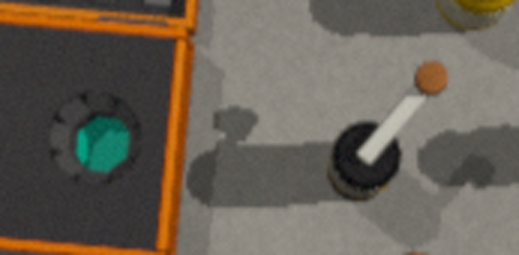

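The crop confirms the small grinder, with its crank pointing to lower right in the world (about -43°) and an empty teal cutout. I'll rise, turn, and travel above it.

Call:
{"method": "servo_tool", "body": {"steps": [[0,0,-0.3,7.1,85],[0,0,-0.3,7.1,85],[0,0,-0.3,7.1,85],[0,0,-0.3,7.1,85],[0,0,-0.3,7.1,85],[0,0,-0.3,7.1,85],[0,0,-0.3,7.1,85],[0,0,-0.3,7.1,85]]}}

```text
clock: 1.27
ee_pos: [0.1377, -0.5582, 0.3038]
tool_rot: [[0.728, -0.686, 0.0], [-0.686, -0.728, -0.0], [0.0, 0.0, -1.0]]
contact_force: [0.4, -0.3, -0.0]
finger_gap: 0.0848
finger_force: 0.0
```

Call:
{"method": "servo_tool", "body": {"steps": [[-0.14,-0.99,0,0,85],[-0.14,-0.99,0,0,85],[-0.14,-0.99,0,0,85],[-0.14,-0.99,0,0,85],[-0.14,-0.99,0,0,85],[-0.14,-0.99,0,0,85],[-0.14,-0.99,0,0,85],[-0.14,-0.99,0,0,85],[-0.14,-0.99,0,0,85]]}}

```text
clock: 2.02
ee_pos: [0.2927, -0.3356, 0.3035]
tool_rot: [[0.732, -0.682, 0.0], [-0.682, -0.732, -0.001], [0.001, 0.0, -1.0]]
contact_force: [0.1, -0.4, 0.6]
finger_gap: 0.0849
finger_force: 0.0
```

Call:
{"method": "servo_tool", "body": {"steps": [[-0.14,-0.99,0,0,85],[-0.14,-0.99,0,0,85],[-0.14,-0.99,0,0,85],[-0.14,-0.99,0,0,85],[-0.14,-0.99,0,0,85],[-0.14,-0.99,0,0,85],[-0.14,-0.99,0,0,85],[-0.14,-0.99,0,0,85],[0,0,0,0,85],[0,0,0,0,85]]}}

```text
clock: 2.85
ee_pos: [0.4299, -0.1389, 0.3034]
tool_rot: [[0.734, -0.679, -0.0], [-0.679, -0.734, -0.0], [0.0, 0.0, -1.0]]
contact_force: [-0.1, -0.8, -0.2]
finger_gap: 0.085
finger_force: 0.0
```

```bash
cat > m.py <<'E'
from h import *
import sys
s=arm.read_state();f=arm.grab_frame("wrist");T=wristT(f,s);P=pts(f,T);np.savez("w.npz",P=P,im=f["frame"])
print(s["clock"],s["ee_pos"].round(4),np.degrees(np.arctan2(s["tool_rot"][1,0],s["tool_rot"][0,0])).round(2),s["joint_pos"].round(2),T[:3,3].round(3))
cv2.imwrite("pics/%s.png"%sys.argv[1],f["frame"])
for r in arm.cut_out("grinder","wrist"): print(round(r["conf"],2),r["extent"],np.median(P[r["mask"]],0).round(3),P[r["mask"]].max(0).round(3))
x,y,z=P.transpose(2,0,1);I=f["frame"].astype(int)
b=(x>.41)&(x<.55)&(y>-.19)&(y<-.04)
p=P[b&(z>.110)&(z<.122)];h=cv2.minEnclosingCircle(p[:,:2].astype(np.float32));print("cap",len(p),h)
p=P[b&(z>.138)&(z<.16)];
if len(p):print("knob",len(p),p.min(0),p.max(0))
p=P[(x<.41)&(y<-.03)&(z>.14)&(z<.205)]
if len(p):print("other",len(p),p.min(0),p.max(0))
E
python3 m.py w1
```

```text
2.85 [ 0.4299 -0.1389  0.3034] -42.74 [-0.5  -0.11  1.73 -0.    1.53  1.81] [ 0.489 -0.193  0.446]
0.86 [191.3, 111.2, 56.9, 93.3] [ 0.474 -0.109  0.118] [ 0.52  -0.069  0.446]
0.69 [415.9, 198.7, 142.7, 109.6] [ 0.243 -0.24   0.148] [ 0.489 -0.193  0.446]
0.59 [275.4, 213.7, 102.7, 103.0] [ 0.331 -0.124  0.152] [ 0.489 -0.033  0.446]
cap 1224 ((0.46508312225341797, -0.09231701493263245), 0.023133467882871628)
knob 554 [ 0.49906507 -0.14315189  0.14034873] [ 0.52006135 -0.12261949  0.15381505]
other 8865 [ 0.1919317  -0.2923248   0.14001746] [ 0.39927031 -0.09023253  0.19768358]
```

View pics/w1.png

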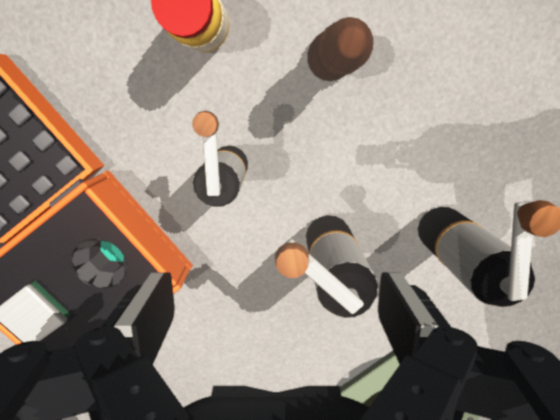

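The wrist picture shows the small grinder at (217,180) with its crank up to (205,124), the neighbour's knob at (292,260) and the cutout at (98,262). I'll check the clearance to the neighbour's knob and measure the mouth.

Run:
```python
from h import *
d=np.load("w.npz");P=d["P"];I=d["im"].astype(int);x,y,z=P.transpose(2,0,1)
k=P[(x>.33)&(x<.41)&(y<-.06)&(y>-.16)&(z>.183)&(z<.205)];print("knob2",k.min(0),k.max(0))
g=np.array([.465,-.0923]);a=np.radians(-42.5);q=(k[:,:2]-g)@np.array([[np.cos(a),np.sin(a)],[np.sin(a),-np.cos(a)]]).T
print("knob2 tool xy",q.min(0),q.max(0))
org=(x>.38)&(x<.62)&(y>-.02)&(y<.3)&(I[...,2]>180)&(I[...,0]<70)&(z>.055)
print(cv2.minAreaRect(P[org][:,:2].astype(np.float32)))
m=(np.hypot(x-.4865,y-.096)<.045)&(z>.0565);h=np.hypot(x-.4865,y-.096)
# mouth edge: points of foam top; innermost ring
t=P[(h<.05)&(z>.059)&(z<.066)];ang=np.arctan2(t[:,1]-.096,t[:,0]-.4865);r=np.hypot(t[:,1]-.096,t[:,0]-.4865)
for b in np.arange(-180,180,30):
    s=(np.degrees(ang)>=b)&(np.degrees(ang)<b+30); print(b,s.sum(),r[s].min().round(4) if s.any() else None)
te=(I[...,1]>I[...,2]+40)&(I[...,0]>I[...,2]+40)&(z<.02)&(y>0);print("teal z",np.median(P[te],0))
```

```text
knob2 [ 0.37289475 -0.12896514  0.18302148] [ 0.39907014 -0.10218223  0.19768358]
knob2 tool xy [-0.05584902  0.05724407] [-0.02970668  0.08296084]
((0.5171520709991455, 0.12351913750171661), (0.23006987571716309, 0.15635375678539276), 67.95097351074219)
-180 231 0.0292
-150 247 0.0314
-120 245 0.0322
-90 241 0.0333
-60 241 0.0329
-30 253 0.0325
0 258 0.0313
30 268 0.0306
60 275 0.0286
90 272 0.0282
120 275 0.0269
150 225 0.0284
teal z [0.48784649 0.10555117 0.01245814]
```

Call:
{"method": "servo_tool", "body": {"steps": [[-0.1,-0.96,0,0,85],[-0.1,-0.96,0,0,85],[0,0,0.8,0,85],[0,0,0.9,0,85],[0,0,0.8,0,85],[0,0,0,0,85]]}}

```text
clock: 3.45
ee_pos: [0.4602, -0.0935, 0.223]
tool_rot: [[0.731, -0.683, -0.01], [-0.683, -0.731, 0.004], [-0.01, 0.004, -1.0]]
contact_force: [-1.2, 0.1, -1.4]
finger_gap: 0.0847
finger_force: 0.0
```

```bash
python3 m.py w2
```

```text
3.45 [ 0.4602 -0.0935  0.223 ] -43.06 [-0.38 -0.01  1.79 -0.    1.37  1.94] [ 0.52  -0.149  0.365]
0.89 [239.2, 104.2, 61.7, 119.1] [ 0.477 -0.106  0.119] [ 0.52  -0.035  0.365]
0.71 [493.7, 220.4, 65.2, 89.0] [ 0.242 -0.223  0.054] [ 0.52  -0.149  0.365]
0.64 [360.1, 232.8, 120.7, 109.2] [ 0.332 -0.134  0.104] [ 0.52  -0.05   0.365]
cap 1999 ((0.4650106728076935, -0.09248190373182297), 0.023114724084734917)
knob 997 [ 0.49889914 -0.14310716  0.14080107] [ 0.52012811 -0.12269303  0.15380674]
other 1677 [ 0.28983562 -0.14919113  0.14004533] [ 0.4000226  -0.10083465  0.19421879]
```

Call:
{"method": "servo_tool", "body": {"steps": [[0,0,0.5,0,85],[0,0,0.8,0,85],[0,0,0.8,0,85],[0,0,0.7,0,85],[0,0,0.4,0,85],[0,0,0,0,85],[0,0,0,0,85]]}}

```text
clock: 4.13
ee_pos: [0.4652, -0.0948, 0.1338]
tool_rot: [[0.731, -0.682, 0.002], [-0.682, -0.731, -0.001], [0.002, -0.001, -1.0]]
contact_force: [-0.2, 0.3, 0.5]
finger_gap: 0.0852
finger_force: 0.0
```

Call:
{"method": "servo_tool", "body": {"steps": [[-0.05,-0.05,0.4,0,85],[0,0,0.5,0,85],[0,0,0.5,0,85],[0,0,0.4,0,85],[0,0,0.25,0,85],[0,0,0,0,85],[0,0,0,0,85]]}}

```text
clock: 4.72
ee_pos: [0.4653, -0.0923, 0.0721]
tool_rot: [[0.732, -0.681, 0.002], [-0.681, -0.732, -0.001], [0.002, -0.001, -1.0]]
contact_force: [-0.1, -0.3, -0.5]
finger_gap: 0.0849
finger_force: 0.0
```

Call:
{"method": "servo_tool", "body": {"newtons": 80, "steps": [[0,0,0,0,40],[0,0,0,0,40],[0,0,0,0,40],[0,0,0,0,40],[0,0,0,0,40],[0,0,0,0,40],[0,0,0,0,40],[0,0,0,0,40]]}}

```text
clock: 5.38
ee_pos: [0.4652, -0.0922, 0.0719]
tool_rot: [[0.732, -0.681, 0.002], [-0.681, -0.732, -0.001], [0.002, -0.001, -1.0]]
contact_force: [-0.5, -0.1, 5.9]
finger_gap: 0.0449
finger_force: 81.4
```

Call:
{"method": "servo_tool", "body": {"steps": [[0,0,-0.3,0,40],[0,0,-0.6,0,40],[0,0,-0.8,0,40],[0,0,-0.8,0,40],[0,0,-0.6,0,40],[0,0,-0.2,0,40],[0,0,0,0,40]]}}

```text
clock: 5.97
ee_pos: [0.4652, -0.092, 0.1714]
tool_rot: [[0.732, -0.681, 0.003], [-0.681, -0.732, -0.001], [0.003, -0.001, -1.0]]
contact_force: [-0.0, 0.7, -2.1]
finger_gap: 0.0447
finger_force: 81.8
```

Call:
{"method": "servo_tool", "body": {"steps": [[-0.3,-0.4,0,0,40],[-0.6,-0.8,0,0,40],[-0.6,-0.8,0,0,40],[-0.6,-0.85,0,0,40],[-0.6,-0.85,0,0,40],[-0.6,-0.85,0,0,40],[-0.37,-0.5,0,0,40],[0,0,0,0,40],[0,0,0,0,40],[0,0,0,0,40]]}}

```text
clock: 6.8
ee_pos: [0.4856, 0.0938, 0.1682]
tool_rot: [[0.732, -0.681, -0.003], [-0.681, -0.732, -0.001], [-0.002, 0.003, -1.0]]
contact_force: [0.3, -0.1, -2.0]
finger_gap: 0.0449
finger_force: 82.2
```

```bash
cat > c.py <<'E'
from h import *
from scipy.optimize import least_squares
s=arm.read_state();print(s["clock"],s["ee_pos"].round(4),s["contact_force"].round(1),s["finger_gap"])
ims=[]
for c in ["scene","top","wrist"]:
    s=arm.read_state();f=arm.grab_frame(c);P=pts(f,wristT(f,s) if c=="wrist" else None);I=f["frame"].astype(int);x,y,z=P.transpose(2,0,1)
    ims.append(f["frame"]);e=s["ee_pos"]
    zc=e[2]-.0721
    cap=(np.hypot(x-e[0],y-e[1])<.04)&(z>zc+.112)&(z<zc+.124)&(I.max(-1)<75)
    p=P[cap][:,:2].astype(np.float32)
    if len(p)>5:print(c,"cap",len(p),cv2.minEnclosingCircle(p))
    st=(np.hypot(x-e[0],y-e[1])<.035)&(z>zc+.005)&(z<zc+.07);p=P[st]
    if len(p)>20:
        q=least_squares(lambda q:np.hypot(*(p[:,:2]-q).T)-.023,e[:2],loss='soft_l1',f_scale=.002);print("side",len(p),q.x.round(4),p[:,2].min().round(3))
    b=(np.hypot(x-.4875,y-.0945)<.06)&(z<.056)&(z>.005)&(I.max(-1)<140)
    print("hole px",b.sum())
    t=(np.hypot(x-.4875,y-.0945)<.06)&(z>.0595)&(z<.066)
    u=P[t][:,:2]-[.4875,.0945];a=np.degrees(np.arctan2(u[:,1],u[:,0]));r=np.hypot(*u.T)
    print("mouth",[(int(k),r[(a>=k)&(a<k+30)].min().round(4)) for k in range(-180,180,30) if ((a>=k)&(a<k+30)).sum()>5])
h=[cv2.resize(i,(392,294)) for i in ims];cv2.imwrite("pics/c1.png",np.vstack([np.hstack(h[:2]),np.hstack([h[2],h[2]*0])]))
E
python3 c.py
```

```text
6.8 [0.4856 0.0938 0.1682] [ 0.3 -0.1 -2. ] 0.04488751816621869
scene cap 310 ((0.4915216565132141, 0.08823241293430328), 0.039032235741615295)
side 495 [0.485  0.0929] 0.102
hole px 352
mouth [(-180, np.float64(0.0319)), (-150, np.float64(0.0311)), (-120, np.float64(0.0321)), (-90, np.float64(0.0324)), (-60, np.float64(0.033)), (-30, np.float64(0.0312)), (0, np.float64(0.0316)), (30, np.float64(0.0304)), (60, np.float64(0.0295)), (90, np.float64(0.0312)), (150, np.float64(0.0489))]
top cap 10 ((0.4653734564781189, 0.0735737606883049), 0.013166461139917374)
side 46 [0.485  0.0962] 0.106
hole px 111
mouth [(-180, np.float64(0.0359)), (-150, np.float64(0.0339)), (-120, np.float64(0.0285)), (-90, np.float64(0.029)), (-60, np.float64(0.0291)), (-30, np.float64(0.0297)), (0, np.float64(0.0298)), (150, np.float64(0.0315))]
wrist cap 7414 ((0.49186545610427856, 0.08791089057922363), 0.039275553077459335)
side 356 [0.4865 0.0929] 0.129
hole px 0
mouth [(-180, np.float64(0.0335)), (-150, np.float64(0.0337)), (-120, np.float64(0.0374)), (-90, np.float64(0.0437)), (-60, np.float64(0.0494)), (-30, np.float64(0.0472)), (0, np.float64(0.0409)), (30, np.float64(0.0371)), (60, np.float64(0.0345)), (90, np.float64(0.0441)), (150, np.float64(0.0577))]
```

View pics/c1.png

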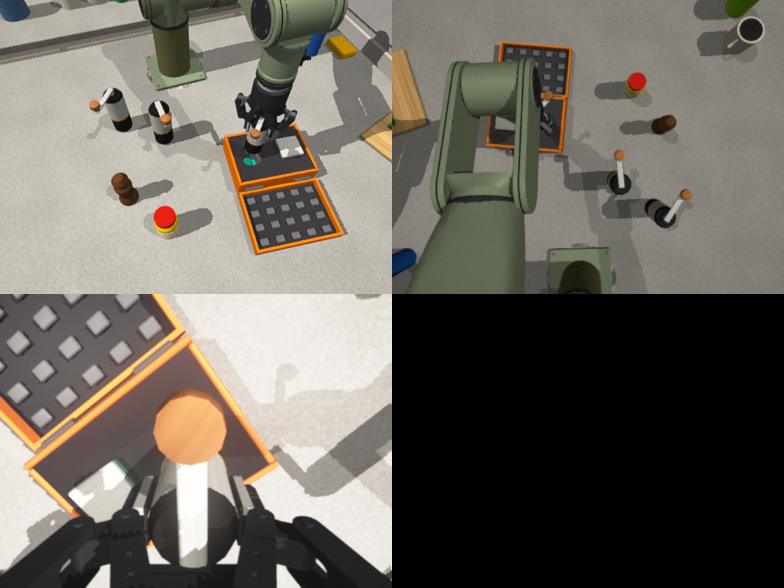

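Scene: the grinder hangs upright over the cutout (grinder foot at about (252,150), teal at (249,161)). It sits about 2 mm short in x. I'll correct that and descend to the mouth.

Call:
{"method": "servo_tool", "body": {"steps": [[0.05,-0.05,0.3,0,40],[0,0,0.5,0,40],[0,0,0.5,0,40],[0,0,0.3,0,40],[0,0,0,0,40],[0,0,0,0,40],[0,0,0,0,40]]}}

```text
clock: 7.53
ee_pos: [0.4896, 0.0941, 0.1223]
tool_rot: [[0.732, -0.682, 0.001], [-0.682, -0.732, 0.0], [0.001, -0.001, -1.0]]
contact_force: [-0.3, -0.7, -2.1]
finger_gap: 0.0444
finger_force: 82.2
```

Call:
{"method": "servo_tool", "body": {"steps": [[-0.04,0.05,0.1,0,40],[0,0,0.15,0,40],[0,0,0.15,0,40],[0,0,0.15,0,40],[0,0,0,0,40]]}}

```text
clock: 7.95
ee_pos: [0.4889, 0.0944, 0.107]
tool_rot: [[0.732, -0.681, 0.004], [-0.681, -0.732, 0.001], [0.003, -0.003, -1.0]]
contact_force: [-0.1, 0.3, 5.3]
finger_gap: 0.0445
finger_force: 82.2
```

Call:
{"method": "servo_tool", "body": {"steps": [[0,0,0.12,0,40],[0,0,0.12,0,40],[0,0,0.12,0,40],[0,0,0.1,0,40],[0,0,0,0,40],[0,0,0,0,40]]}}

```text
clock: 8.45
ee_pos: [0.4885, 0.0944, 0.0927]
tool_rot: [[0.732, -0.681, 0.003], [-0.681, -0.732, 0.001], [0.002, -0.003, -1.0]]
contact_force: [0.5, 1.1, 5.3]
finger_gap: 0.0443
finger_force: 82.5
```

Call:
{"method": "servo_tool", "body": {"steps": [[0,0,0.1,0,40],[0,0,0.08,0,40],[0,0,0.04,0,40],[0,0,0,0,40],[0,0,0,0,40]]}}

```text
clock: 8.87
ee_pos: [0.4884, 0.0943, 0.0861]
tool_rot: [[0.732, -0.681, 0.003], [-0.681, -0.732, 0.0], [0.002, -0.002, -1.0]]
contact_force: [-0.6, 1.0, 5.1]
finger_gap: 0.0447
finger_force: 82.5
```

Call:
{"method": "servo_tool", "body": {"steps": [[0,0,0.04,0,40],[0,0,0.04,0,40],[0,0,0,0,40],[0,0,0,0,40],[0,0,0,0,40]]}}

```text
clock: 9.28
ee_pos: [0.4884, 0.0943, 0.0843]
tool_rot: [[0.732, -0.681, 0.003], [-0.681, -0.732, 0.0], [0.002, -0.002, -1.0]]
contact_force: [-1.3, 1.4, 9.9]
finger_gap: 0.0444
finger_force: 83.4
```

Force is rising at the expected floor height; I'll press on in small steps to confirm it.

Call:
{"method": "servo_tool", "body": {"steps": [[0,0,0.04,0,40],[0,0,0.04,0,40],[0,0,0,0,40],[0,0,0,0,40]]}}

```text
clock: 9.62
ee_pos: [0.4887, 0.0942, 0.0843]
tool_rot: [[0.732, -0.681, 0.003], [-0.681, -0.732, -0.0], [0.002, -0.002, -1.0]]
contact_force: [-8.0, 0.1, 26.0]
finger_gap: 0.0443
finger_force: 85.0
```

Height held at 0.0843 while force rose to 26 N: that is the hard floor. Ease off to a slight preload and open.

Call:
{"method": "servo_tool", "body": {"steps": [[0,0,-0.04,0,40],[0,0,0,0,85],[0,0,0,0,85],[0,0,0,0,85],[0,0,0,0,85],[0,0,0,0,85],[0,0,0,0,85],[0,0,0,0,85],[0,0,0,0,85]]}}

```text
clock: 10.37
ee_pos: [0.4869, 0.094, 0.0811]
tool_rot: [[0.732, -0.681, -0.0], [-0.681, -0.732, -0.0], [-0.0, 0.0, -1.0]]
contact_force: [0.2, 0.3, -0.5]
finger_gap: 0.0851
finger_force: 0.0
```

Call:
{"method": "servo_tool", "body": {"steps": [[0,0,-0.3,0,85],[0,0,-0.7,0,85],[0,0,-0.9,0,85],[0,0,-0.9,0,85],[0,0,-0.9,0,85],[0,0,-0.9,0,85],[0,0,-0.9,0,85],[0.8,0,0,0,85],[0,0,0,0,85],[0,0,0,0,85]]}}

```text
clock: 11.2
ee_pos: [0.5051, 0.0772, 0.2473]
tool_rot: [[0.731, -0.682, 0.001], [-0.682, -0.731, 0.0], [0.001, -0.001, -1.0]]
contact_force: [-0.8, -0.3, 0.2]
finger_gap: 0.0851
finger_force: 0.0
```

```bash
python3 - <<'E'
from h import *
s=arm.read_state();print(s["clock"],s["ee_pos"].round(4),s["contact_force"].round(1))
for c in ["wrist","scene"]:
    s=arm.read_state();f=arm.grab_frame(c);P=pts(f,wristT(f,s) if c=="wrist" else None);x,y,z=P.transpose(2,0,1);I=f["frame"].astype(int)
    b=(np.hypot(x-.488,y-.094)<.03)
    cap=b&(z>.10)&(z<.137)&(I.max(-1)<80);p=P[cap];print(c,len(p))
    if len(p)>10:
        print("cap z",np.percentile(p[:,2],[10,50,90]).round(4),cv2.minEnclosingCircle(p[:,:2].astype(np.float32)))
        A=np.c_[p[:,:2]-p[:,:2].mean(0),np.ones(len(p))];print("slope",np.linalg.lstsq(A,p[:,2],rcond=None)[0].round(3))
    k=P[(np.hypot(x-.533,y-.053)<.03)&(z>.145)&(z<.18)];print("knob top",len(k),np.percentile(k[:,2],[50,95]).round(4) if len(k) else 0)
    fm=P[(abs(x-.49)<.07)&(abs(y-.1)<.06)&(z>.058)&(z<.066)];print("foam",np.median(fm[:,2]))
    for q in ["mill","jar"]:
        for r in arm.cut_out(q,c)[:1]: print(q,np.median(P[r["mask"]],0).round(3),P[r["mask"]].max(0).round(3))
    cv2.imwrite(f"pics/e_{c}.png",f["frame"])
E
python3 -c "
import cv2,numpy as np
cv2.imwrite('pics/e.png',np.hstack([cv2.resize(cv2.imread(f'pics/e_{c}.png'),(400,300)) for c in ('wrist','scene')]))"
```

```text
11.2 [0.5051 0.0772 0.2473] [-0.8 -0.3  0.2]
wrist 1168
cap z [0.1257 0.13   0.131 ] ((0.4892140030860901, 0.09423243999481201), 0.022647658362984657)
slope [-0.056  0.055  0.129]
knob top 836 [0.1622 0.1645]
foam 0.06195576241215919
scene 274
cap z [0.124  0.1296 0.1313] ((0.48869451880455017, 0.09295086562633514), 0.02294093556702137)
slope [-0.107  0.051  0.129]
knob top 134 [0.1618 0.1645]
foam 0.0618717179617268
mill [ 0.489 -0.262  0.085] [ 0.815 -0.168  0.714]
jar [ 0.609 -0.182  0.104] [ 0.815 -0.152  0.714]
```

View pics/e.png

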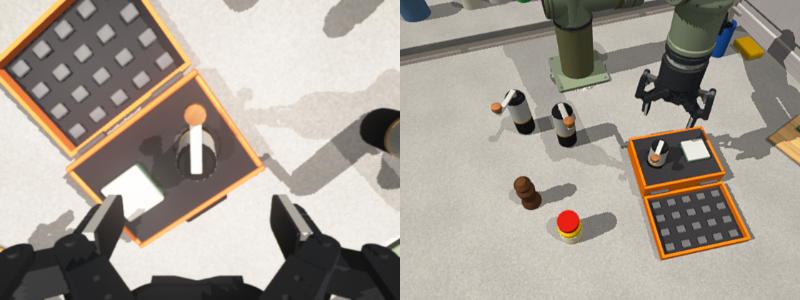

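The grinder stands in the cutout (wrist view (195,150), scene (657,155)). Its cap is at 0.130 m and the knob top at 0.1645 m, both as expected for fully home. The mill and jar haven't moved, and the arm is clear.

```bash
python3 -c "
from workcell import arm
print(arm.job_done())"
```

```text
the job is handed in; nothing more can be done
None
```

The smallest steel grinder is standing upright in the empty cutout, pressed to its hard floor and released; the mill and jar are where they were, and the job was handed in at about 11 s.

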